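Press a cemented strop in the bench locking pliers and release it

TASK

The leather face of the little strop block standing in the jaws of the bench-mounted locking pliers has just been cemented on and needs one firm press. Squeeze the two plier handles together until they snap over centre and lock on it, take your hand right off and leave it clamped for a good three seconds, then pull the release lever so that the jaws spring fully open. Leave the strop standing where it is between the open jaws, and do not disturb the other things on the bench.

Things in the scene. Friction and masses are not known exactly. Their poses are not given: they have to be found in the camera images.
- press_board: plywood board 300 x 160 x 15 mm fixed on the bench, steel wide-jaw locking pliers bolted flat on it; origin under its centre, z up, +x along the pliers from handles to jaws, +y from the moving to the fixed handle. The pliers lie level, 52 mm above the bench, jaw pivot at board (-25, -8) mm. Fixed jaw and handle do not move; the fixed handle ends in a round screw head at board x = -145 mm
- fixed_grip (a point): centre of the fixed handle at the place to squeeze, 75 mm behind the jaw pivot; the handle is a straight level bar 14 mm wide (outer face 7 mm to +y of this point) and 18 mm high (43 to 61 mm above the bench), clear down to the board for 18 mm either way along it; axes as the board's
- moving_grip (a point): centre of the moving handle at the place to squeeze; a level U-channel 13 mm wide (outer face 6.5 mm away from the fixed handle) and 18 mm high, 52 mm above the bench, ending 47 mm farther back. Outside to outside the handles measure about 65 mm here when open, 38 mm locked. Squeezing takes about 6 N against a spring, up to about 12 N before it snaps over centre; then it stays by itself
- handle (a joint): angle of the moving handle (rad): 0 fully open, grows as it is squeezed; dead centre is near 0.53; locked on the strop it rests at about 0.6 against its stop
- jaw (a joint): angle of the moving jaw (rad): 0 fully open, about 0.19 when clamped on the strop; a spring opens it
- jaw_pad: the rubber-faced pad of the moving jaw, 42 mm long, 36 mm high, that presses on the strop; its origin is the jaw pivot
- release_lever: the release lever: thin dark steel, 4 mm thick, 9 to 12 mm high, in the moving handle's channel, facing the fixed handle; origin at its pivot on the moving handle. Its tail sticks out 38 mm behind that handle's end. Pulling the tail 5 to 20 mm away from the fixed handle (board -y) with 2 to 3 N throws the locked pliers open; handle and tail then spring about 70 mm that way
- lever_tail (a point): middle of the free tail of the release lever, 52 mm above the bench, 4 mm thick and 12 mm high; it reaches about 19 mm farther back from here. When locked it stands near board (-165, -4) mm, 20 mm behind the fixed handle's screw head and just past the board's edge, with clear space on its +y side for a fingertip to go down and pull it to -y
- strop: the strop: a pale wooden block with a brown leather face, 150 x 17 x 60 mm, standing on its long edge on the board with about 40 mm of its length between the jaws; origin under its centre, x along its length, z up
- cement_tin: closed tin of contact cement, 52 mm across, 68 mm tall, standing on the board beside the jaws (a bystander); origin under its centre
- glue_brush: small brush, 150 mm long, lying flat beside the board on the fixed-handle side (bystander); origin under its middle
- slicker: dark wooden edge slicker, a bar 110 x 34 x 22 mm lying beside the board on the moving-handle side (bystander); origin under its centre
- maul: white-headed maul standing on its head, 60 mm across, 183 mm tall (bystander); origin under its centre
- dye_pot: small brown clay pot, 72 mm across, 48 mm tall (bystander); origin under its centre
- rivet_dish: steel dish, 90 mm across, 30 mm tall (bystander); origin under its centre
- awl: wood-handled awl, 150 mm long, lying flat (bystander); origin under its middle
- steel_rule: steel rule 300 x 28 x 4 mm lying flat (bystander); origin under its centre
Not all that is in view belongs to the job. What is shaped like the strop but purple is not meant.

How it is judged:
By the outcome, as a careful person would: the job done as asked, in the order asked, and still so for the second after the job is handed in, with the robot touching nothing.
It also fails if it takes over 51 s, if anything falls off the work surface, if the arm or the gripper's body presses on something with over 40 N, if the wrist force passes 120 N, or if a joint passes its speed limit or range.

ROBOT

A 6-joint arm with a two-finger parallel gripper is mounted at the origin on the work surface. World frame = base frame: x ahead of the robot, y to its left, z up, the work surface at z = 0. Lengths are in mm, angles in rad, forces in N, time in s.
With the tool pointing down it reaches from about 350 to 875 mm from the base axis. Payload 4.2 kg.
Tool frame: the origin (TCP) lies between the finger pads; the fingertips stand 14 mm ahead of it and the grasp point (between the pads) lies 5 mm behind it; z points along the fingers, y is the line along which they close (so a half turn about z gives the same grasp; the last joint's range is limited). The gripper opens to 85 mm and grips with 20 to 120 N. Pads are 22 mm wide; open, the fingers measure 114 mm over their backs; the gripper's body (76 mm by 85 mm) begins 54 mm behind the grasp point. The pads swing forward as they close: fully open they stand 13 mm farther back than shut.
Start: joints at [-1.012, 0.385, 0.008, 0, -1.194, -0.259], TCP at [184.596, -597.096, 245.312] pointing down, gripper open.
Joint ranges: [-3.14, 3.14], [-1.21, 2.06], [-1.07, 1.41], [-3.16, 2.05], [-2.99, -0.16], [-3.1, 3.1]. Speed limits (rad/s): [2.79, 2.79, 3.14, 3.14, 3.14, 3.14].

INTERFACE

Orientations are given as a unit quaternion [x, y, z, w].
In Python, from bench import * gives the robot as it stands.
- The arm moves only by the tool carry_out, never from a script. Its argument "motion" is a list of rows, each a list of 7 numbers: the turn, a rotation vector about the tool's x, y, z in rad, then the shift along the tool's x, y, z in mm, then the opening, from -1 (shut) to 1 (fully open), so that 0 is half open. A call has 1 to 5 rows; each row is the pose to reach, as a shift and turn from the pose commanded when the call began, along the tool's axes at that moment; what a row does not reach only later rows make up. A row lasts 1/8 s, in which the tool goes at most 62.5 mm and 10.7 degrees, less where a joint would pass 70% of its speed; a pose out of reach is approached as far as the arm can. A call with a gripper value outside its range is refused whole. The fingers move at their own pace and stop on an object; the grip force is fixed at half the most. Time passes only in rows, so rows that repeat a pose let the fingers close. It gives the time, the measured TCP pose, the force, the opening and the grip force at its end, in the units of the state.
- read_state(): the state, without advancing time (a new reading comes with each control period).
- get_image(name): name is "scene" or "top" or "wrist"; returns a dict with "color" (420x560x3 uint8, blue, green, red), "mtx" (3x3 intrinsics, pixels), "position" and "orientation" of the camera in the world. Camera axes: x right, y down, z forward; pixel columns grow to the right and rows downward; lengths in mm; the calibration is good to about 2 mm. A picture is of the moment at which its call begins. There is no depth.
- job_done(): hands the job in; it is judged then, once.
The state is a dict: "clock": time; "joints": joint angles; "joint_vel": joint speeds; "joint_efforts": joint torques, N m; "position": TCP position; "ee_rot": TCP orientation; "contact_force": force on the tool from outside, world axes, zero at the start; "wrist_torque": the same for the moment, N m; "gripper_width": finger opening in mm; "grasp_force": force on a finger pad.
Only numpy, scipy, OpenCV 4.12 (cv2) and the standard library are available. Lean on these libraries where they do the work, as an engineer would, in place of code of your own. Each camera call takes 0.05 s, during which the arm holds its last target. There are 200 camera calls.

## Working session

There is one attempt and no reset: what is moved stays moved. The work goes in short steps, Python scripts to look and compute and a tool call to move; the robot and the scene stay as the last step left them, time stands still between calls to the robot, and variables do not carry over. Pictures are saved under pics/ and viewed, at most 10 in all, crops included, and the job is handed in when it is done.

Besides the shell and the picture viewer there is one more tool, called by a JSON object that holds its "method" and its "body". carry_out: Moves the arm, as the interface text tells. Its arguments: {"type":"object","properties":{"motion":{"type":"array"}},"required":["motion"]}

```bash
mkdir -p pics; cat > h.py <<'E'
from bench import *
import numpy as np, cv2, json
from scipy.spatial.transform import Rotation as R
def snap(n,f):
    d=get_image(n); cv2.imwrite('pics/'+f+'.png',d['color'])
    json.dump({k:np.array(d[k]).tolist() for k in('mtx','position','orientation')},open('pics/'+f+'.json','w')); return d
def ray(f,u,v):
    d=json.load(open('pics/'+f+'.json')); K=np.array(d['mtx']); o=np.array(d['orientation'])
    r=R.from_quat(o) if o.size==4 else R.from_matrix(o)
    w=r.apply(np.linalg.inv(K)@[u,v,1]); return np.array(d['position']),w/np.linalg.norm(w)
def atz(f,u,v,z):
    p,w=ray(f,u,v); return p+w*(z-p[2])/w[2]
def tri(a,b):
    A=np.zeros((3,3));c=np.zeros(3);L=[ray(*a),ray(*b)]
    for p,w in L: M=np.eye(3)-np.outer(w,w);A+=M;c+=M@p
    x=np.linalg.solve(A,c); return x,[np.linalg.norm(np.cross(x-p,w)) for p,w in L]
E
python3 - <<'E'
from h import *
for n in('scene','top'): d=snap(n,n+'0'); print(n,d['position'],d['orientation'])
a=[cv2.imread(f'pics/{n}0.png') for n in('scene','top')]
s=read_state();print(s['position'],s['ee_rot'],s['clock'],s['gripper_width'])
E
```

```text
scene [1211.13321398  801.51980745  694.87893902] [ 0.32505186  0.80961988 -0.45749298 -0.17192181]
top [ 386.62862167   47.73592312 1285.17834859] [ 0.70646609 -0.70507903  0.0452174  -0.04152842]
[ 184.47355762 -596.65363048  244.34670637] [-1.49271483e-01  9.88795778e-01  9.45324350e-04 -1.98389487e-04] 0.1 85.38651008620542
```

View pics/scene0.png

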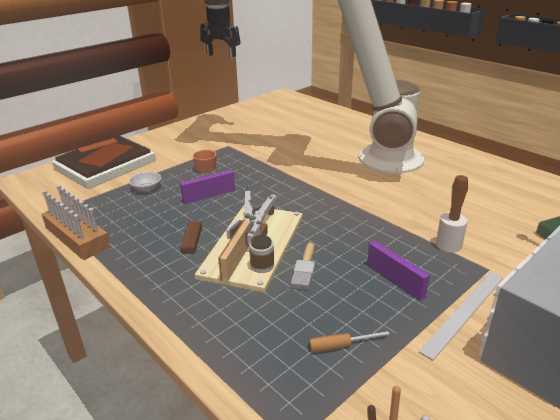

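View pics/top0.png

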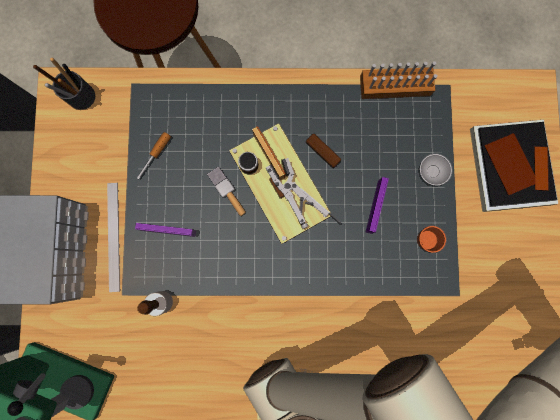

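The top view shows the strop in the jaws at top px (268,150). The look-alikes are the purple blocks at (165,229) and (377,205), so I choose the tan one in the jaws. The handles end near (303,226) and (328,215), and the lever tail is near (340,222). Next is a close crop.

```bash
python3 - <<'E'
from h import *
a=cv2.imread('pics/top0.png')[115:255,215:360]
b=cv2.imread('pics/scene0.png')[180:295,190:310]
a=cv2.resize(a,None,fx=4,fy=4,interpolation=2)
cv2.imwrite('pics/c0.png',a)
for u,v in[(303,226),(328,215),(340,222),(268,150)]:print(atz('top0',u,v,52))
E
```

```text
[483.73873839 -12.86790874  52.        ]
[513.28693462 -79.69609315  52.        ]
[ 494.61807048 -111.48187816   52.        ]
[690.16128337  81.33662787  52.        ]
```

View pics/c0.png

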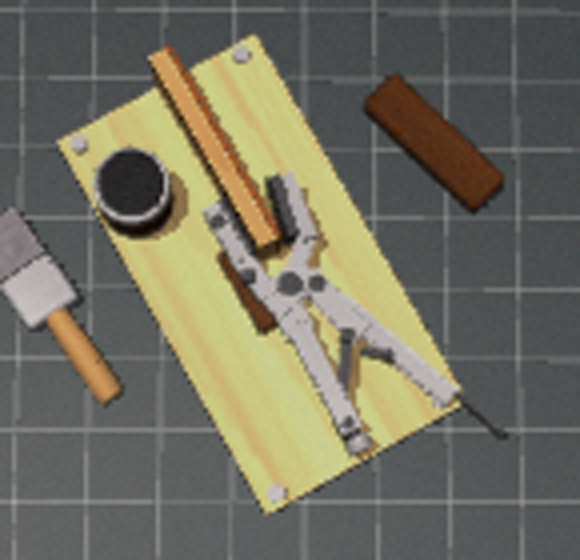

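The crop shows the board corners at crop px (57,142), (257,35), (465,402) and (268,513). The jaw pivot is at (290,283), the screw head at (358,445), the moving handle's end at (452,398) and the tail tip at (505,436). The tan strop stands between the jaws.

```bash
python3 - <<'E'
from h import *
T=lambda x,y,z:atz('top0',x/4+215-.4,y/4+115-.4,z)
c=[T(*p,15) for p in[(57,142),(257,35),(465,402),(268,513)]]
ctr=sum(c)/4; ex=(c[0]+c[1]-c[2]-c[3]);ex/=np.linalg.norm(ex); print(ctr,np.degrees(np.arctan2(ex[1],ex[0])),[np.linalg.norm(c[i]-c[i-1]) for i in range(4)])
ey=np.array([-ex[1],ex[0],0])
for n,p,z in[('pivot',(290,283),60),('screw',(358,445),52),('mhend',(452,398),61),('tip',(505,436),56),('stropend',(266,245),75),('tin',(133,183),83)]:
    w=T(*p,z);print(n,w.round(1),((w-ctr)@ex).round(1),((w-ctr)@ey).round(1))
s=read_state();r=R.from_quat(s['ee_rot']);print(r.as_matrix().round(3))
for n,b in[('fixed',(-100,-8+0)),('pivot',(-25,-8))]: print(n,(ctr+b[0]*ex+b[1]*ey).round(1))
d=json.load(open('pics/top0.json'))
E
```

```text
[608.01306952  49.09863557  15.        ] 29.388080467924397 [np.float64(297.492516313967), np.float64(159.48709423259282), np.float64(296.3493469900467), np.float64(155.26269833496576)]
pivot [591.8  29.6  60. ] -23.7 -9.0
screw [484.1 -15.8  52. ] -139.8 4.2
mhend [514.8 -77.7  61. ] -143.5 -64.7
tip [ 490.  -113.2   56. ] -182.4 -83.5
stropend [614.7  45.7  75. ] 4.2 -6.3
tin [654.5 133.5  83. ] 81.9 50.7
[[-0.955 -0.295 -0.001]
 [-0.295  0.955  0.002]
 [ 0.     0.002 -1.   ]]
fixed [524.8  -6.9  15. ]
pivot [590.2  29.9  15. ]
```

{"method": "carry_out", "body": {"motion": [[0,0,0,-45,40,4,1],[0,0,0,-90,80,8,1],[0,0,0,-135,120,12,1],[0,0,0,-180,160,16,1],[0,0,0,-223,200,20,1]]}}

```text
clock: 0.72
position: [339.2, -338.3, 225.0]
ee_rot: [-0.149, 0.989, 0.0, -0.0]
contact_force: [1.2, -0.4, 1.8]
gripper_width: 85.3
grasp_force: 0.0
```

{"method": "carry_out", "body": {"motion": [[0,0,0,-45,40,4,1],[0,0,0,-90,80,8,1],[0,0,0,-135,120,12,1],[0,0,0,-180,160,16,1],[0,0,0,-223,200,20,1]]}}

```text
clock: 1.35
position: [493.1, -81.3, 205.1]
ee_rot: [-0.15, 0.989, 0.0, -0.0]
contact_force: [-0.4, -0.9, -0.1]
gripper_width: 85.2
grasp_force: 0.0
```

{"method": "carry_out", "body": {"motion": [[0,0,-0.1,-40,35,3,1],[0,0,-0.213,-56,51,5,1],[0,0,-0.213,-56,51,5,1]]}}

```text
clock: 1.72
position: [531.2, -16.6, 199.4]
ee_rot: [-0.255, 0.967, 0.0, -0.001]
contact_force: [-0.9, 0.7, 0.0]
gripper_width: 85.3
grasp_force: 0.0
```

```bash
python3 - <<'E'
from h import *
d=snap('wrist','w0');snap('top','top1');print(d['position'],d['orientation'])
s=read_state();r=R.from_quat(s['ee_rot']);print(s['clock'],s['position'],r.as_matrix().round(3),s['contact_force'])
E
```

```text
[463.35196957 -55.41153433 327.87966796] [0.49825786 0.85329425 0.13319431 0.07672869]
1.825 [530.44703762 -18.15479042 199.86449   ] [[-0.872 -0.49  -0.001]
 [-0.49   0.872 -0.   ]
 [ 0.001  0.    -1.   ]] [-1.28239151 -0.24596185 -0.15383731]
```

View pics/w0.png

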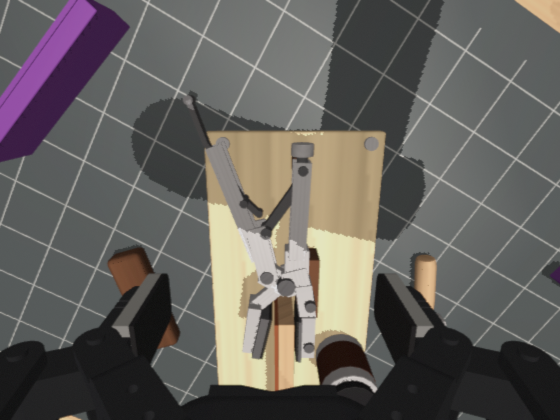

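The wrist view shows the pivot at (286,287), the screw head at (302,152) and the fixed handle with edges (292..310) at row 200. The moving handle runs from its end at (216,148) to about (262,250). The lever tail tip is at (189,98). The strop is between the jaws, with the tin to its right.

```bash
python3 - <<'E'
from h import *
t=np.radians(29.39);ex=np.array([np.cos(t),np.sin(t),0]);ey=np.array([-ex[1],ex[0],0]);ctr=np.array([608,49.1,0])
B=lambda w:(np.round([(w-ctr)@ex,(w-ctr)@ey,w[2]],1))
T=lambda x,y:('top0',x/4+215-.4,y/4+115-.4)
for n,a,b in[('pivot',(286,287),(290,283)),('screw',(302,150),(360,445)),('mhend',(216,149),(452,398)),('tip',(189,99),(505,436))]:
    x,e=tri(('w0',*a),T(*b));print(n,x.round(1),np.round(e,1),B(x))
for u,v in[(209,131),(383,131),(292,200),(310,200),(228,200),(246,200),(233,180)]: print(u,v,B(atz('w0',u,v,15 if v==131 else 61)))
E
```

```text
pivot [590.5  29.9  66.3] [0.3 0.3] [-24.6  -8.2  66.3]
screw [484.5 -16.6  62.8] [1.2 1.2] [-139.8    3.4   62.8]
mhend [510.3 -72.3  97.9] [1.7 1.7] [-144.7  -57.9   97.9]
tip [ 496.6 -116.7   15.9] [3.6 3.6] [-178.5  -89.8   15.9]
209 131 [-148.3  -74.5   15. ]
383 131 [-148.4   77.    15. ]
292 200 [-99.2  -3.9  61. ]
310 200 [-99.2  10.3  61. ]
228 200 [-99.2 -54.4  61. ]
246 200 [-99.2 -40.2  61. ]
233 180 [-115.3  -49.9   61. ]
```

{"method": "carry_out", "body": {"motion": [[0,0,0,0,-1.5,50,1],[0,0,0,0,-1.5,100,1],[0,0,0,0,-1.5,130,1],[0,0,0,0,-1.5,158,1],[0,0,0,0,-1.5,158,1]]}}

```text
clock: 2.45
position: [529.8, -20.7, 40.7]
ee_rot: [-0.252, 0.968, 0.0, -0.003]
contact_force: [-0.6, -0.1, -0.2]
gripper_width: 85.6
grasp_force: 0.0
```

```bash
python3 - <<'E'
from h import *
d=snap('wrist','w1');s=read_state();print(s['position'],s['contact_force'])
cv2.imwrite('pics/w1c.png',cv2.resize(d['color'][60:,:],None,fx=1.4,fy=1.4))
E
```

```text
[531.19316558 -20.29963335  42.23637391] [ 0.06047987 -0.67098599 -0.6024818 ]
```

View pics/w1c.png

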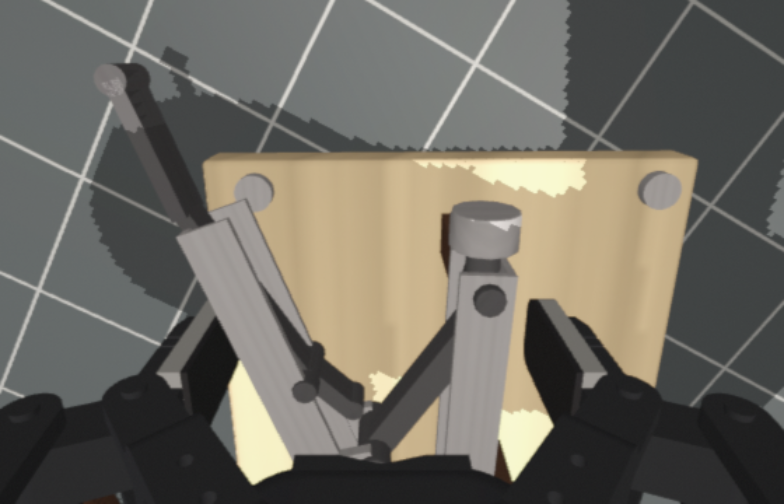

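{"method": "carry_out", "body": {"motion": [[0,0,0,0,1,0,0.7],[0,0,0,0,3,0,0.55],[0,0,0,0,4,0,0.45],[0,0,0,0,5,0,0.4]]}}

```text
clock: 3.0
position: [530.9, -14.9, 44.0]
ee_rot: [-0.254, 0.967, -0.0, 0.002]
contact_force: [2.2, -3.1, 2.6]
gripper_width: 59.9
grasp_force: 2.1
```

{"method": "carry_out", "body": {"motion": [[0,0,0,0,2.5,0,0.28],[0,0,0,0,5,0,0.16],[0,0,0,0,7,0,0.06],[0,0,0,0,7.5,0,0.04]]}}

```text
clock: 3.5
position: [524.5, -8.0, 41.8]
ee_rot: [-0.253, 0.967, 0.0, -0.001]
contact_force: [0.3, 0.3, 0.2]
gripper_width: 44.3
grasp_force: 0.0
```

{"method": "carry_out", "body": {"motion": [[0,0,0,0,1,0,-0.03],[0,0,0,0,2,0,-0.09],[0,0,0,0,2,0,-0.11],[0,0,0,0,2,0,-0.12]]}}

```text
clock: 4.0
position: [524.8, -8.3, 42.2]
ee_rot: [-0.253, 0.968, -0.001, -0.0]
contact_force: [3.3, -9.8, -1.1]
gripper_width: 38.0
grasp_force: 17.3
```

```bash
python3 - <<'E'
from h import *
d=snap('wrist','w2')
cv2.imwrite('pics/w2c.png',cv2.resize(d['color'][60:,:],None,fx=1.4,fy=1.4))
E
```

```text
(no output)
```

View pics/w2c.png

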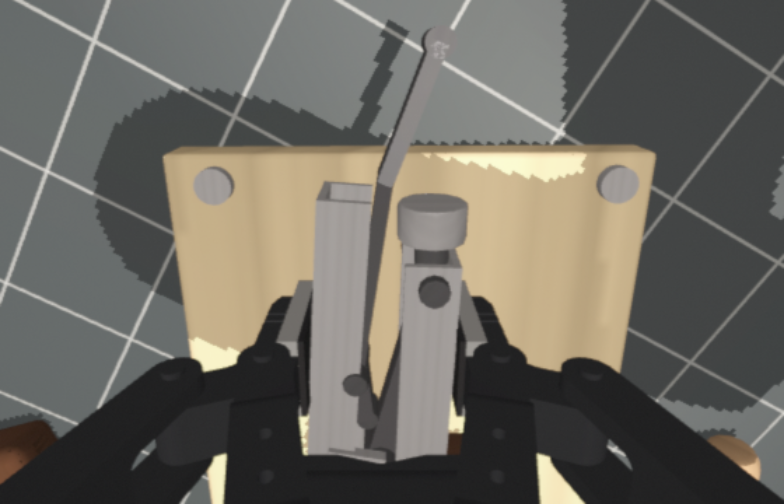

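The handles now stand parallel inside the fingers at 38 mm. The moving handle is at about px (340,300), and the tail has swung to (437,40), so the pliers look locked. I'll squeeze a touch more, then let go.

{"method": "carry_out", "body": {"motion": [[0,0,0,0,-1,0,-0.16],[0,0,0,0,-1,0,-0.16],[0,0,0,0,-1,0,0.2],[0,0,0,0,-1,0,0.5],[0,0,0,0,-1,0,0.6]]}}

```text
clock: 4.68
position: [525.2, -7.0, 42.2]
ee_rot: [-0.254, 0.967, 0.0, 0.0]
contact_force: [0.3, -0.6, -0.4]
gripper_width: 68.4
grasp_force: 0.0
```

{"method": "carry_out", "body": {"motion": [[0,0,0,0,0,0,0.6],[0,0,0,0,0,-40,0.6],[0,0,0,0,0,-100,0.6],[0,0,0,0,0,-130,0.6],[0,0,0,0,0,-130,0.6]]}}

```text
clock: 5.3
position: [526.6, -7.0, 175.2]
ee_rot: [-0.254, 0.967, -0.0, 0.003]
contact_force: [0.6, -0.1, 0.6]
gripper_width: 68.2
grasp_force: 0.0
```

```bash
python3 - <<'E'
from h import *
d=snap('wrist','w3');snap('top','top3');s=read_state();print(s['clock'],s['position'],s['contact_force'])
c=cv2.imread('pics/top3.png')[115:255,215:360]
a=d['color']
cv2.imwrite('pics/w3c.png',np.hstack([cv2.resize(a[:, 100:460],(400,467)),cv2.resize(c,(400,467),interpolation=2)]))
E
```

```text
5.4 [524.53112143  -7.42854633 171.87452354] [-0.51904514  0.54631152 -0.1046215 ]
```

View pics/w3c.png

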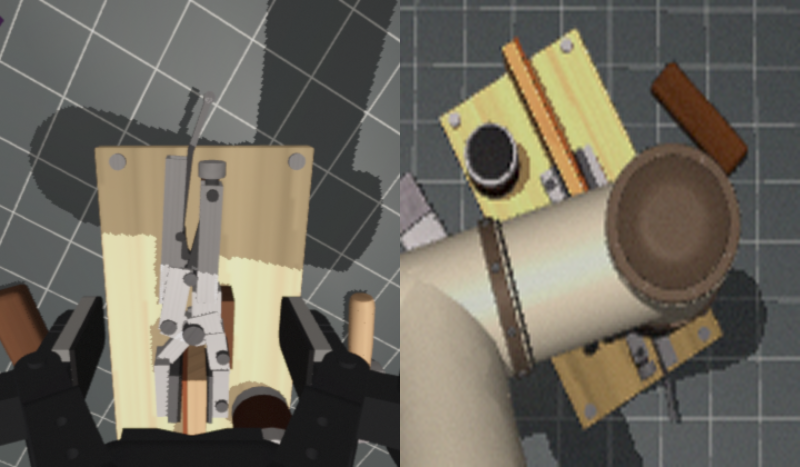

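The wrist view shows the pliers locked on the strop with the jaws clamped and the hand off. The tail's middle is at about composite px (200,118) and its tip at (208,97). I'll measure those.

```bash
python3 - <<'E'
from h import *
t=np.radians(29.39);ex=np.array([np.cos(t),np.sin(t),0]);ey=np.array([-ex[1],ex[0],0]);ctr=np.array([608,49.1,0])
B=lambda w:(np.round([(w-ctr)@ex,(w-ctr)@ey,w[2]],1))
for x,y in[(192,140),(200,118),(208,97),(212,163)]:
    w=atz('w3',x*.9+100,y*420/467,58);print(w.round(1),B(w))
w,e=tri(('w3',208*.9+100,97*.9),('top3',215+(679-400)*.3625,115+420*140/467.));print('tip',w,e,B(w))
s=read_state();print(s['position'],B(s['position']))
E
```

```text
[476.1 -35.3  58. ] [-156.4   -8.8   58. ]
[462.5 -37.5  58. ] [-169.3   -4.    58. ]
[449.8 -39.3  58. ] [-181.2    0.6   58. ]
[482.2 -17.6  58. ] [-142.4    3.6   58. ]
tip [446.73111373 -42.64222188  78.76856324] [np.float64(4.70317369854199), np.float64(4.703173698542034)] [-185.5   -0.8   78.8]
[524.53112143  -7.42854633 171.87452354] [-100.5   -8.3  171.9]
```

{"method": "carry_out", "body": {"motion": [[0,0,0,30,10,0,0],[0,0,0,60,35,0,-0.6],[0,0,0,66,35,0,-1],[0,0,0,66,35,0,-1],[0,0,0,66,35,0,-1]]}}

```text
clock: 6.02
position: [451.2, -9.3, 171.9]
ee_rot: [-0.254, 0.967, -0.0, -0.0]
contact_force: [0.1, 0.8, 0.1]
gripper_width: -0.1
grasp_force: 0.0
```

{"method": "carry_out", "body": {"motion": [[0,0,0,0,0,0,-1],[0,0,0,0,0,0,-1],[0,0,0,0,0,0,-1],[0,0,0,0,0,0,-1],[0,0,0,0,0,0,-1]]}}

```text
clock: 6.65
position: [450.5, -9.4, 172.3]
ee_rot: [-0.254, 0.967, 0.0, 0.0]
contact_force: [0.1, -0.7, 0.5]
gripper_width: -0.1
grasp_force: 0.0
```

{"method": "carry_out", "body": {"motion": [[0,0,0,0,0,0,-1],[0,0,0,0,0,0,-1],[0,0,0,0,0,0,-1],[0,0,0,0,0,0,-1],[0,0,0,0,0,0,-1]]}}

```text
clock: 7.28
position: [450.4, -9.4, 172.3]
ee_rot: [-0.254, 0.967, 0.0, 0.0]
contact_force: [-0.0, -0.2, -0.1]
gripper_width: -0.1
grasp_force: 0.0
```

{"method": "carry_out", "body": {"motion": [[0,0,0,0,0,0,-1],[0,0,0,0,0,0,-1],[0,0,0,0,0,0,-1],[0,0,0,0,0,0,-1],[0,0,0,0,0,0,-1]]}}

```text
clock: 7.9
position: [450.5, -9.4, 172.3]
ee_rot: [-0.254, 0.967, 0.0, 0.0]
contact_force: [0.3, -0.6, -0.7]
gripper_width: -0.2
grasp_force: 0.0
```

{"method": "carry_out", "body": {"motion": [[0,0,0,2,0,0,-1],[0,0,0,2,0,0,-1],[0,0,0,2,0,0,-1],[0,0,0,2,0,0,-1],[0,0,0,2,0,0,-1]]}}

```text
clock: 8.52
position: [448.7, -10.4, 172.3]
ee_rot: [-0.254, 0.967, -0.0, 0.0]
contact_force: [-0.1, -0.2, -0.4]
gripper_width: -0.0
grasp_force: 0.0
```

{"method": "carry_out", "body": {"motion": [[0,0,0,0,0,40,-1],[0,0,0,0,0,80,-1],[0,0,0,0,0,110,-1],[0,0,0,0,0,122,-1],[0,0,0,0,0,122,-1]]}}

```text
clock: 9.15
position: [448.7, -10.4, 50.1]
ee_rot: [-0.254, 0.967, -0.0, -0.001]
contact_force: [0.3, 0.4, 0.1]
gripper_width: -0.2
grasp_force: 0.0
```

```bash
python3 - <<'E'
from h import *
d=snap('wrist','w4');s=read_state();print(s['clock'],s['position'],s['contact_force'])
E
```

```text
9.2 [449.34098037 -10.22870491  50.81218672] [-0.16115693  0.05706563  0.88096716]
```

View pics/w4.png

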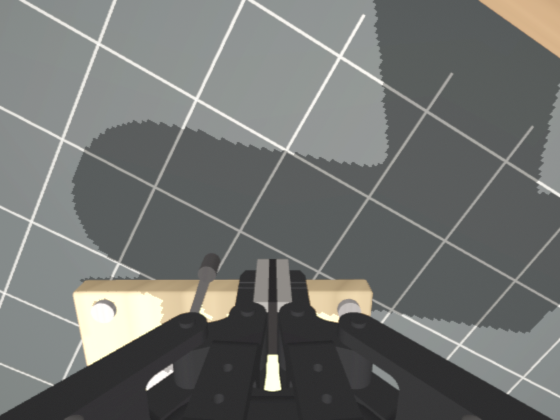

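The shut fingers stand at px (272,290), on the +y side of the tail at (208,268). Now I pull toward -y.

{"method": "carry_out", "body": {"motion": [[0,0,0,0,-6,0,-1],[0,0,0,0,-12,0,-1],[0,0,0,0,-17,0,-1],[0,0,0,0,-21,0,-1],[0,0,0,0,-25,0,-1]]}}

```text
clock: 9.82
position: [461.0, -32.5, 50.3]
ee_rot: [-0.254, 0.967, 0.0, -0.0]
contact_force: [-0.7, 0.4, 0.6]
gripper_width: 0.2
grasp_force: 0.3
```

{"method": "carry_out", "body": {"motion": [[0,0,0,0,-4,0,-1],[0,0,0,0,-8,0,-1],[0,0,0,0,-8,0,-1]]}}

```text
clock: 10.2
position: [465.2, -39.3, 50.3]
ee_rot: [-0.253, 0.967, -0.0, 0.0]
contact_force: [1.0, 0.0, -0.4]
gripper_width: -0.3
grasp_force: 0.0
```

```bash
python3 - <<'E'
from h import *
d=snap('wrist','w5');snap('top','top5')
b=snap('scene','scene5')['color'][180:295,190:310]
cv2.imwrite('pics/w5c.png',np.hstack([cv2.resize(d['color'],(400,300)),cv2.resize(b,(313,300),interpolation=2)]))
E
```

```text
(no output)
```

View pics/w5c.png

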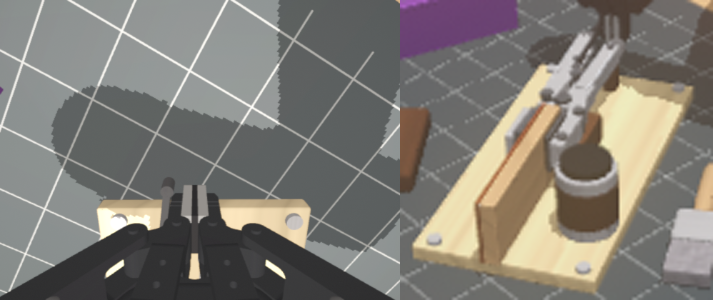

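{"method": "carry_out", "body": {"motion": [[0,0,0,0,-3,0,-1],[0,0,0,0,-6,0,-1]]}}

```text
clock: 10.6
position: [468.0, -44.4, 50.3]
ee_rot: [-0.254, 0.967, -0.0, 0.0]
contact_force: [0.2, 0.2, -0.4]
gripper_width: 0.0
grasp_force: 0.0
```

```bash
python3 - <<'E'
from h import *
a=cv2.imread('pics/w4.png').astype(int);b=cv2.imread('pics/w5.png').astype(int);c=snap('wrist','w6')['color'].astype(int)
# tail profile just beyond board edge, row 268..275, grey levels
for i in(a,b,c):
  for r in(258,270): print(r,i[r,130:300:4].mean(1).astype(int).tolist())
E
```

```text
258 [91, 91, 91, 91, 91, 91, 91, 92, 91, 91, 92, 92, 92, 91, 91, 92, 92, 91, 92, 72, 70, 67, 65, 115, 105, 92, 92, 92, 91, 91, 91, 91, 99, 99, 99, 86, 86, 99, 99, 99, 144, 147, 93]
270 [164, 218, 107, 92, 91, 92, 92, 91, 91, 92, 91, 92, 91, 91, 91, 91, 91, 96, 102, 101, 103, 81, 133, 92, 91, 91, 92, 92, 92, 63, 61, 63, 140, 139, 141, 42, 40, 141, 140, 140, 65, 62, 62]
258 [96, 96, 97, 96, 97, 96, 96, 96, 97, 114, 167, 103, 110, 122, 97, 96, 96, 96, 96, 96, 97, 96, 96, 97, 91, 74, 74, 71, 65, 96, 96, 97, 103, 104, 104, 90, 89, 103, 124, 110, 96, 95, 95]
270 [144, 142, 97, 97, 97, 95, 96, 96, 96, 97, 96, 172, 96, 96, 96, 106, 171, 110, 97, 96, 96, 96, 96, 97, 107, 106, 108, 108, 104, 66, 64, 66, 145, 146, 145, 43, 43, 145, 145, 145, 68, 64, 65]
258 [99, 98, 98, 98, 98, 98, 98, 99, 99, 99, 99, 100, 162, 155, 99, 165, 99, 99, 98, 98, 98, 97, 98, 98, 98, 98, 98, 99, 98, 98, 98, 98, 105, 105, 105, 92, 92, 105, 105, 105, 98, 174, 98]
270 [74, 71, 69, 65, 76, 98, 98, 98, 98, 98, 98, 98, 99, 112, 124, 99, 98, 99, 138, 158, 100, 98, 98, 98, 98, 97, 98, 98, 98, 67, 66, 67, 147, 148, 147, 44, 45, 147, 147, 147, 69, 66, 67]
```

The tail has left the finger and sprung away. I'll move back and up, clear of the view.

{"method": "carry_out", "body": {"motion": [[0,0,0,0,6,0,-1],[0,0,0,0,6,-50,-1],[0,0,0,0,6,-110,-1],[0,0,0,20,6,-150,-1],[0,0,0,50,6,-160,-1]]}}

```text
clock: 11.28
position: [422.4, -63.2, 213.2]
ee_rot: [-0.254, 0.967, -0.0, 0.003]
contact_force: [-0.4, 0.1, 0.0]
gripper_width: -0.2
grasp_force: 0.0
```

{"method": "carry_out", "body": {"motion": [[0,0,0,30,-30,-10,-1],[0,0,0,40,-80,-10,-1],[0,0,0,40,-130,-10,-1],[0,0,0,40,-180,-10,-1],[0,0,0,40,-230,-10,-1]]}}

```text
clock: 11.9
position: [499.7, -284.8, 220.1]
ee_rot: [-0.254, 0.967, 0.0, -0.0]
contact_force: [0.8, 0.4, 1.3]
gripper_width: -0.1
grasp_force: 0.0
```

```bash
python3 - <<'E'
from h import *
a=snap('top','top7')['color'];b=snap('scene','scene7')['color'];s=read_state();print(s['clock'],s['position'],s['contact_force'])
c=cv2.resize(a[115:255,215:360],(414,400),interpolation=2)
e=cv2.resize(b[180:295,190:300],(383,400),interpolation=2)
f=[cv2.resize(i,(398,190),interpolation=3) for i in(a[60:330,20:470],b[130:380,60:520])]
cv2.imwrite('pics/f.png',np.vstack([np.hstack([c,e]),np.hstack(f)[:,:797]]) if c.shape[1]+e.shape[1]==797 else c)
print(c.shape,e.shape)
E
python3 -c "import cv2;print(cv2.imread('pics/f.png').shape)"
```

```text
12.0 [ 500.78735421 -286.5345252   218.91503621] [-0.60490518  0.15532863 -0.57139688]Traceback (most recent call last):
  File "<stdin>", line 6, in <module>
    return _nx.concatenate(arrs, 0, dtype=dtype, casting=casting)
           ~~~~~~~~~~~~~~~^^^^^^^^^^^^^^^^^^^^^^^^^^^^^^^^^^^^^^^
ValueError: all the input array dimensions except for the concatenation axis must match exactly, but along dimension 1, the array at index 0 has size 797 and the array at index 1 has size 796
[ WARN:0@0.005] global loadsave.cpp:275 findDecoder imread_('pics/f.png'): can't open/read file: check file path/integrity
Traceback (most recent call last):
AttributeError: 'NoneType' object has no attribute 'shape'
```

```bash
python3 - <<'E'
from h import *
a=cv2.imread('pics/top7.png');b=cv2.imread('pics/scene7.png')
A=cv2.resize(a[115:255,215:360],(398,400),interpolation=2);E=cv2.resize(b[180:295,190:300],(398,400),interpolation=2)
f=[cv2.resize(i,(398,195),interpolation=3) for i in(a[60:330,20:470],b[130:380,60:520])]
cv2.imwrite('pics/f.png',np.vstack([np.hstack([A,E]),np.hstack(f)]))
E
```

```text
(no output)
```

View pics/f.png

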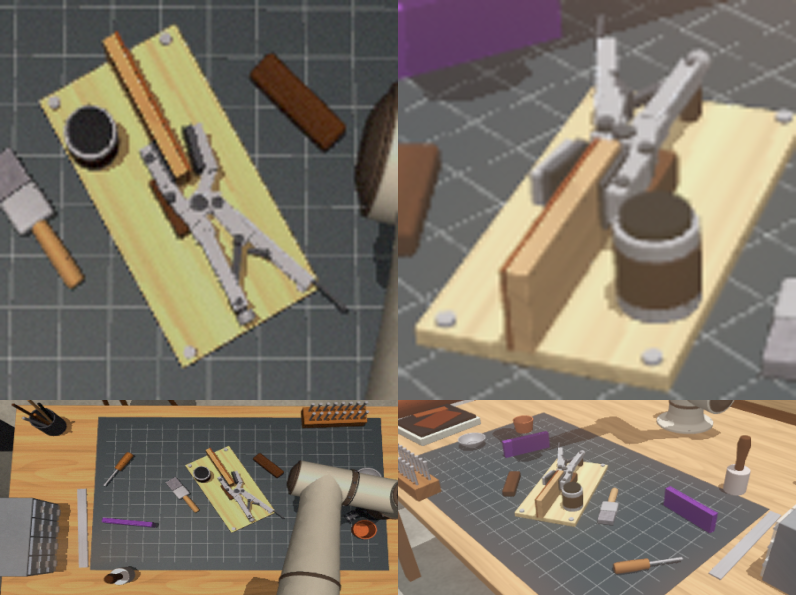

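The final view shows the jaws fully open, with the handle back out and the tail at crop px (345,310). The strop stands in place and the bystanders haven't moved.

```bash
python3 -c "
from bench import *
print(job_done())"
```

```text
the job is handed in; nothing more can be done
None
```

The pliers were squeezed until they locked on the strop, left clamped hands-off for about 4.5 s, then released so the jaws sprang fully open. The strop is still standing between them, nothing else on the bench appears moved in the last pictures, and the job is handed in.

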